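# Roll the carton to the end stop and weigh it

## Task

Take the carton with the red tape: roll it along its lane of the roller track, staying down on the rollers, until it rests against the yellow end stop. Then lift it off and set it down gently, upright, in the middle of the steel plate of the bench scale. Leave the blue-taped carton where it stands.

Things in the scene. Friction and masses are not known exactly. Their poses are not given: they have to be found in the camera images.
- red_carton: Brown closed cardboard carton with a strip of RED tape along its top, 62 (x) x 110 (y, along the lane) x 75 mm high, 0.2 to 0.45 kg, stiff. Origin: centre of its underside. It stands on the rollers in either of the two lanes, its y along the track's y. It rolls easily (under 1 N) and coasts under 30 mm when pushed at up to 0.1 m/s.
- blue_carton: The same carton with BLUE tape, standing in the other lane; to be left alone. Origin: centre of its underside.
- track: Fixed roller track: two lanes of free grey rollers between aluminium rails, 219 (x) x 430 mm (y). Origin on the table under its middle; goods travel along its +y. Lane centres at x = -65 and +65 mm, roller tops z = 45, rail tops z = 55, 70 mm clear between a lane's rails. The -y end (y = -222) is open; cartons start with origins at y = -110 to -50 mm.
- scale: Grey bench scale fixed on the table, with a square steel plate 180 x 180 mm (along its x and y) on top; the plate does not sink noticeably. Origin: on the table under the plate's centre; plate top at z = 40 mm. A low display (30 mm high) sticks out on its -x side.
- end_stop (a point): Centre of the yellow end stop's inner face, at the height of the roller tops: in the track's frame x = 0, y = +200, z = 45 mm; same axes as the track. The stop runs across both lanes and rises 40 mm above the rollers. A carton resting against it has its origin 55 mm before this face, at y = +145 mm in the track's frame.
Mind the look-alikes: they are no part of the job. What is shaped like the red_carton but pink is not meant.

How it is judged:
On the way, in this order (a step that is already met when the one before it is completed fails the run):
1. the red-taped carton rolls through the middle of the lane (origin between y = 0 and 110 mm in the track's frame), down on the rollers (y of red_carton in the frame of track between 0 and 0.11 m and z of red_carton in the frame of track below 0.055 m and contact force between red_carton and track above 0.2 N), for 0.1 s.
2. it rests against the end stop (within 12 mm), down on the rollers (y of red_carton in the frame of track between 0.133 and 0.16 m and z of red_carton in the frame of track below 0.055 m and angle between red_carton's own z axis and vertical below 0.1 rad and linear speed of red_carton below 0.03 m/s), for 0.2 s.
At the end, for the whole second after the job is handed in: The red-taped carton stands upright and at rest on the scale's steel plate, its centre within 35 mm of the plate's centre (any yaw), released; the blue-taped carton is within 30 mm of where it started (horizontal distance between red_carton and scale below 0.035 m and z of red_carton in the frame of scale between 0.035 and 0.045 m and angle between red_carton's own z axis and vertical below 0.1 rad and linear speed of red_carton below 0.02 m/s and distance of blue_carton from where it was at the start of the episode below 0.03 m); the robot touches nothing.
It fails at once if the blue-taped carton is moved more than 30 mm (distance of blue_carton from where it was at the start of the episode above 0.03 m).
It fails at once if the carton is dropped on the scale (moving faster than 0.5 m/s within 45 mm above the plate) (horizontal distance between red_carton and scale below 0.07 m and z of red_carton in the frame of scale below 0.085 m and linear speed of red_carton above 0.5 m/s).
It also fails if it takes over 51 s, if anything falls off the work surface, if the arm or the gripper's body presses on something with over 40 N, if the wrist force passes 120 N, or if a joint passes its speed limit or range.

## Robot

A 6-joint arm with a two-finger parallel gripper is mounted at the origin on a cart in front of the work surface, level with it; the furniture and walls round the work are solid. World frame = base frame: x ahead of the robot, y to its left, z up, the work surface at z = 0. Lengths are in m, angles in rad, forces in N, time in s.
With the tool pointing down it reaches from about 0.25 to 0.725 m from the base axis. Payload 4 kg.
Tool frame: the origin (TCP) lies midway between the tips of the shut fingers; the grasp point (between the pads) lies grip_point_offset behind it (grip_point_offset is the distance from the TCP to the grasp point, in m); z points along the fingers, y is the line along which they close (so a half turn about z gives the same grasp; the last joint's range is limited). The gripper opens to 85 mm and grips with 20 to 120 N. Pads are 22 mm wide; open, the fingers measure 114 mm over their backs; the gripper's body (76 mm by 85 mm) begins 54 mm behind the grasp point. The pads swing forward as they close: fully open they stand 13 mm farther back than shut.
Start: joints at [-1.155, 0.241, 0.005, 1.335, 0, 1.571], TCP at [0.202, -0.457, 0.231] pointing down, gripper open.
Joint ranges: [-2.72, 2.72], [-1.05, 1.87], [-1.09, 1.28], [-1.99, 2.15], [-1.42, 1.44], [-3.14, 3.14]. Speed limits (rad/s): [2.79, 2.79, 3.14, 3.14, 3.14, 3.14].

## Interface

Orientations are given as a unit quaternion [x, y, z, w].
In Python, from workcell import * gives the robot as it stands. The module is installed in compiled form; this text tells all that it offers.
- The arm moves only by the tool arm_command, never from a script. Its arguments are lists of equal length, an entry for each row: "slide": the shift along the tool's x, y, z in cm, a list of three; "spin": the turn about the tool's z in degrees. A call has exactly 5 rows; each row is the pose to reach, as a shift and turn from the pose commanded when the call began, along the tool's axes at that moment; what a row does not reach only later rows make up. A row lasts 1/8 s, in which the tool goes at most 62.5 mm and 10.7 degrees, less where a joint would pass 70% of its speed; a pose out of reach is approached as far as the arm can. A call with a gripper value outside its range is refused whole. "jaw" is the finger opening in cm, from 0 to 8.54, set as the call begins (left out, the last holds). The fingers move at their own pace and stop on an object; the grip force is fixed at half the most. Time passes only in rows, so rows that repeat a pose let the fingers close, or fill a call up. It gives the time, the measured TCP pose, the force, the opening and the grip force at its end, in the units of the state.
- get_obs(): the state, without advancing time (a new reading comes with each control period).
- camera(name): name is "side" or "top"; returns a dict with "pixels" (480x640x3 uint8, red, green, blue), "range_z" (480x640 float32, m along the optical axis (not along the pixel's ray), 0 where there is no reading), "intrinsics" (3x3 intrinsics, pixels), "k1" (the pictures are not rectified: a ray, as slopes to the right and down, at radius r is drawn at 1 + k1 r^2 times it, then the intrinsics apply), "rvec" (rotation vector, rad) and "tvec" (3), from world to camera coordinates, as OpenCV has them. Camera axes: x right, y down, z forward; pixel columns grow to the right and rows downward; lengths in m; the calibration is good to about 2 mm. A picture is of the moment at which its call begins.
- job_done(): hands the job in; it is judged then, once.
Trained networks look in a picture, given as the dict that the camera call returned (one of the last four; its "shot" number tells which), for a name from the list of things; names that differ only in an ending like _2 or _b are one class to them, and where a whole thing is asked for, a point or a joint stands for the part that bears it (a point fixed in the world has none). Each returns a list of dicts, best first, with "confidence" (0 to 1); they miss things now and then, are a little off and sometimes report something else, mostly with a low value. They report only what shows in the picture. A call takes as long as a camera call. They do not tell look-alikes from the thing itself.
- recognise(picture, thing): "centre" ([column, row] in pixels, amid what is visible of it).
- landmark_of(picture, thing): "centre" ([column, row] in pixels: a listed point, or the origin of a listed thing).
The state is a dict: "clock": time; "joint_pos": joint angles; "joint_vel": joint speeds; "tau": joint torques, N m; "eef_pos": TCP position; "tool_rot": TCP orientation; "ft_force": force on the tool from outside, world axes, zero at the start; "ft_torque": the same for the moment, N m; "grip_width": finger opening in m; "grasp_force": force on a finger pad.
Only numpy, scipy, OpenCV 4.12 (cv2) and the standard library are available. Lean on these libraries where they do the work, as an engineer would, in place of code of your own. Each camera call takes 0.05 s, during which the arm holds its last target. There are 200 camera calls.

## Working session

There is one attempt and no reset: what is moved stays moved. The work goes in short steps, Python scripts to look and compute and a tool call to move; the robot and the scene stay as the last step left them, time stands still between calls to the robot, and variables do not carry over. Pictures are saved under pics/ and viewed, at most 10 in all, crops included, and the job is handed in when it is done.

Besides the shell and the picture viewer there is one more tool, called after "Call:" as name(argument=value, ...) on one line, values as JSON. arm_command: Moves the arm, as the interface text tells. Its arguments: {"type":"object","properties":{"slide":{"type":"array","items":{"type":"array","items":{"type":"number"}}},"spin":{"type":"array","items":{"type":"number"}},"jaw":{"type":"number"}},"required":["slide","spin"]}

```bash
mkdir -p pics; cat > h.py <<'E'
from workcell import *
import numpy as np, cv2
def shot(n,f=None):
    p=camera(n)
    if f: cv2.imwrite('pics/'+f+'.png',p['pixels'][:,:,::-1])
    return p
def world(p,uv,z=None):
    """world points of pixels, by range, or on plane z"""
    uv=np.atleast_2d(uv).astype(float); K=p['intrinsics']
    s=cv2.undistortPoints(uv[:,None],K,np.array([p['k1'],0,0,0.]))[:,0]
    R=cv2.Rodrigues(p['rvec'])[0]; t=np.ravel(p['tvec'])
    d=np.c_[s,np.ones(len(s))]@R; c=-R.T@t
    k=(z-c[2])/d[:,2] if z is not None else p['range_z'][uv[:,1].round().astype(int),uv[:,0].round().astype(int)]
    return c+d*np.asarray(k)[:,None]
E
python3 - <<'E'
from h import *
for n in ['top','side']:
    p=shot(n,n+'0')
    for t in ['red_carton','blue_carton','track','scale','end_stop']:
        for f in (recognise,landmark_of):
            if t=='end_stop' and f is recognise: continue
            for r in f(p,t)[:3]: print(n,t,f.__name__,np.round(r['centre']),round(r['confidence'],2),world(p,r['centre']).round(3))
o=get_obs();print(o['eef_pos'],o['tool_rot'],o['clock'],grip_point_offset)
E
```

```text
top red_carton call [452. 173.] 0.89 [[ 0.627 -0.162  0.118]]
top red_carton call [479. 324.] 0.78 [[ 0.355 -0.217  0.075]]
top red_carton call [446. 177.] 0.92 [[ 0.619 -0.149  0.12 ]]
top red_carton call [470. 322.] 0.73 [[ 0.359 -0.199  0.078]]
top red_carton call [192. 248.] 0.56 [[0.495 0.321 0.039]]
top blue_carton call [451. 239.] 0.77 [[ 0.506 -0.155  0.121]]
top blue_carton call [446. 242.] 0.84 [[ 0.5   -0.145  0.124]]
top track call [362. 199.] 0.85 [[ 0.592 -0.005  0.048]]
top track call [392. 216.] 0.57 [[ 0.564 -0.067  0.018]]
top scale call [190. 255.] 0.65 [[0.481 0.325 0.041]]
top scale call [194. 249.] 0.65 [[0.493 0.317 0.039]]
top end_stop call [285. 211.] 0.83 [[0.56  0.141 0.087]]
side red_carton call [339. 391.] 0.74 [[0.482 0.365 0.04 ]]
side red_carton call [377. 166.] 0.69 [[ 0.365 -0.172  0.075]]
side red_carton call [259. 166.] 0.57 [[ 0.627 -0.118  0.111]]
side red_carton call [261. 178.] 0.96 [[ 0.625 -0.118  0.08 ]]
side red_carton call [377. 178.] 0.61 [[ 0.362 -0.168  0.045]]
side blue_carton call [321. 165.] 0.85 [[ 0.495 -0.114  0.116]]
side blue_carton call [318. 180.] 0.62 [[ 0.5   -0.113  0.078]]
side track call [275. 244.] 0.89 [[0.589 0.055 0.045]]
side track call [288. 224.] 0.73 [[ 0.566 -0.059 -0.002]]
side scale call [337. 392.] 0.89 [[0.485 0.367 0.041]]
side scale call [329. 386.] 0.74 [[0.497 0.357 0.041]]
side end_stop call [289. 273.] 0.89 [[0.56  0.142 0.054]]
[ 0.20196547 -0.45740312  0.23132355] [9.78471559e-01 2.06381703e-01 1.56111258e-05 1.75360697e-05] 1.0 0.0187
```

View pics/top0.png

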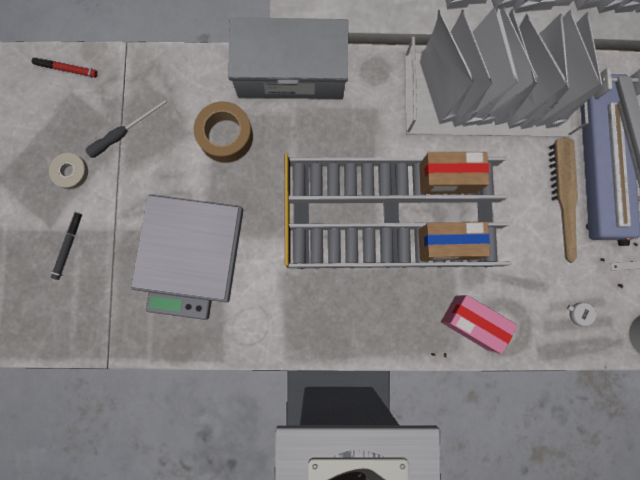

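View pics/side0.png

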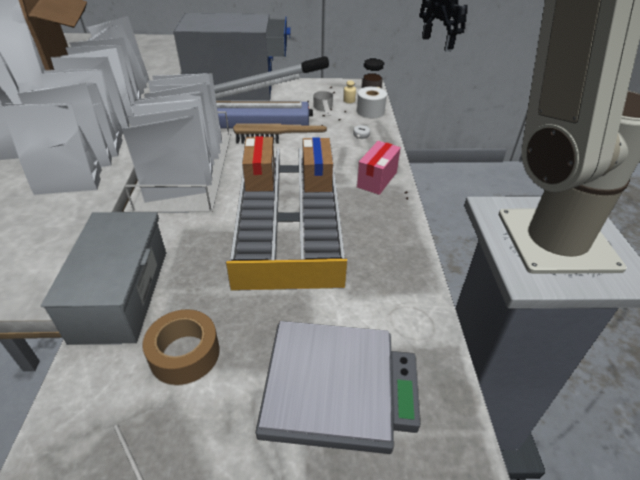

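The top picture shows the red-taped brown carton at about (455,172), far lane. The blue-taped one is at (457,240) in the near lane, and a pink box with red tape lies on the table at (480,323). The end stop is at column 287, and the scale plate is around (188,248). The side picture agrees: red (258,163), blue (317,163), pink (379,166).

Candidates for the red carton: brown with red tape (455,172), pink (480,323), brown with blue tape (457,240). I choose (455,172). Next I check it in a crop and measure.

```bash
cat >> h.py <<'E'
def cloud(p):
    v,u=np.mgrid[0:480,0:640]; uv=np.c_[u.ravel(),v.ravel()]
    P=world(p,uv); P[p['range_z'].ravel()==0]=np.nan
    return P.reshape(480,640,3)
def rect(Q):
    c,s,a=cv2.minAreaRect((Q[:,:2]*1000).astype(np.float32)); return np.round(c,1),np.round(s,1),round(a,1)
def box(P,lo,hi):
    m=((P>lo)&(P<hi)).all(-1); return m
def big(m):
    n,l,s,_=cv2.connectedComponentsWithStats(m.astype(np.uint8)); return l==1+np.argmax(s[1:,4])
E
python3 - <<'E'
from h import *
p=shot('top'); P=cloud(p)
cv2.imwrite('pics/crop.png',cv2.resize(p['pixels'][140:360,400:540,::-1],None,fx=2.5,fy=2.5))
for n,lo,hi in [('red',(.56,-.3,.105),(.68,0,.135)),('blue',(.44,-.3,.105),(.56,0,.135)),('scale',(.35,.15,.032),(.62,.5,.05)),('stop',(.4,.1,.075),(.75,.17,.1)),('rollers+rails',(.42,-.4,.035),(.69,.2,.065))]:
    m=big(box(P,lo,hi)); Q=P[m]; print(n,m.sum(),rect(Q),np.median(Q[:,2]).round(4),Q.min(0).round(3),Q.max(0).round(3))
# obstacles high near red lane
Q=P[box(P,(.66,-.45,.1),(.9,.3,.6))]
for y in np.arange(-.4,.3,.05):
    q=Q[abs(Q[:,1]-y)<.025]
    if len(q): print(round(y,2),'xmin',q[:,0].min().round(3),'zmax',q[:,2].max().round(3))
Q=P[box(P,(.4,-.5,.02),(.68,-.25,.6))]
for y in np.arange(-.475,-.24,.05):
    q=Q[abs(Q[:,1]-y)<.025]
    if len(q): print('behind',round(y,2),q[:,0].min().round(3),q[:,0].max().round(3),'zmax',q[:,2].max().round(3))
E
```

```text
red 2120 (array([ 636.1, -171.6]), array([ 62.1, 110.8]), 1.2) 0.1205 [ 0.604 -0.227  0.105] [ 0.667 -0.116  0.126]
blue 2240 (array([ 506.5, -168.7]), array([ 63. , 112.2]), 1.5) 0.1205 [ 0.474 -0.225  0.105] [ 0.539 -0.112  0.126]
scale 8695 (array([498.8, 334.5]), array([182.4, 184.5]), 83.3) 0.0404 [0.399 0.235 0.032] [0.598 0.435 0.046]
stop 475 (array([565.5, 138. ]), array([210.9,   7.9]), 0.9) 0.085 [0.46  0.133 0.078] [0.671 0.144 0.09 ]
rollers+rails 5414 (array([614.4, -74.3]), array([126.6, 425.6]), 1.2) 0.0448 [ 0.547 -0.288  0.035] [0.677 0.138 0.065]
-0.4 xmin 0.759 zmax 0.197
-0.35 xmin 0.757 zmax 0.201
-0.3 xmin 0.76 zmax 0.202
-0.25 xmin 0.762 zmax 0.203
-0.2 xmin 0.66 zmax 0.203
-0.15 xmin 0.66 zmax 0.204
-0.1 xmin 0.66 zmax 0.197
0.05 xmin 0.809 zmax 0.11
0.1 xmin 0.804 zmax 0.11
0.15 xmin 0.801 zmax 0.111
0.2 xmin 0.81 zmax 0.111
0.25 xmin 0.809 zmax 0.11
behind -0.48 0.459 0.68 zmax 0.145
behind -0.42 0.474 0.68 zmax 0.05
behind -0.38 0.573 0.68 zmax 0.048
behind -0.28 0.465 0.677 zmax 0.061
```

View pics/crop.png

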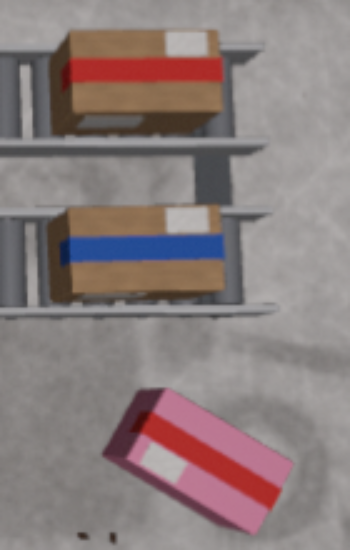

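The crop confirms the brown carton with red tape at crop (145,70), with blue below it and pink separate. The sizes fit: 62x111 mm, top z 0.12. Its centre is (0.636,-0.172), and the track yaw is about +1.2°. I'll push from behind with the fingers shut.

Call:
arm_command(slide=[[5.5, 0, 0], [11, 0, 0], [16.5, -0.1, 0], [22, -0.2, 0], [27.5, -0.3, 0]], spin=[-10, -20, -30, -40, -50], jaw=0)

```text
clock: 1.68
eef_pos: [0.4539, -0.3427, 0.2314]
tool_rot: [0.798, 0.603, -0.0, 0.0]
ft_force: [-0.2, -0.8, -0.1]
grip_width: 0.0001
grasp_force: 0.0
```

```bash
cat >> h.py <<'E'
from scipy.spatial.transform import Rotation as Ro
def need(xyz,az):
    o=get_obs(); R=Ro.from_quat(o['tool_rot']).as_matrix()
    a=np.degrees(np.arctan2(R[1,0],R[0,0]))
    print('t',o['clock'],'at',o['eef_pos'].round(4),'az',a.round(1),'slide cm',(R.T@(np.array(xyz)-o['eef_pos'])*100).round(2),'spin',round(a-az,1),'j',o['joint_pos'].round(2),'F',o['ft_force'].round(1))
E
python3 -c "
from h import *
need((.637,-.262,.2),91.2)"
```

```text
t 1.675 at [ 0.4539 -0.3427  0.2314] az 74.2 slide cm [12.77 15.41  3.14] spin -17.0 j [-0.65  0.38  0.2   1.39 -0.    1.2 ] F [-0.2 -0.8 -0.1]
```

Call:
arm_command(slide=[[3, 4, 0], [6, 8, 0], [9.5, 12, 1], [12.8, 15.4, 3], [12.8, 15.4, 3]], spin=[-5, -10, -14, -17, -17])

```text
clock: 2.3
eef_pos: [0.6374, -0.2604, 0.197]
tool_rot: [0.7, 0.714, -0.001, -0.003]
ft_force: [0.5, -0.0, -1.4]
grip_width: 0.0
grasp_force: 0.0
```

```bash
python3 -c "
from h import *
need((.637,-.262,.068),91.2)"
```

```text
t 2.3 at [ 0.6374 -0.2604  0.197 ] az 91.1 slide cm [-0.2   0.02 12.9 ] spin -0.1 j [-0.39  0.65  0.56  1.48  0.    1.16] F [ 0.5 -0.  -1.4]
```

Call:
arm_command(slide=[[0, 0, 3], [0, 0, 6.5], [0, 0, 10], [0, 0, 12.5], [0, 0, 12.8]], spin=[0, 0, 0, 0, 0])

```text
clock: 2.92
eef_pos: [0.6336, -0.2637, 0.0713]
tool_rot: [0.702, 0.712, -0.001, -0.002]
ft_force: [-0.4, -0.5, -0.4]
grip_width: 0.0
grasp_force: 0.0
```

```bash
python3 -c "
from h import *
shot('side','s1')
need((.6365,-.238,.068),91.2); need((.6317,.013,.068),91.2)"
```

```text
t 2.975 at [ 0.6346 -0.2639  0.0726] az 90.8 slide cm [2.59 0.22 0.46] spin -0.4 j [-0.39  0.71  0.33  1.19 -0.    1.16] F [-0.3  0.  -0.1]
t 2.975 at [ 0.6346 -0.2639  0.0726] az 90.8 slide cm [27.69  0.08  0.48] spin -0.4 j [-0.39  0.71  0.33  1.19 -0.    1.16] F [-0.3  0.  -0.1]
```

View pics/s1.png

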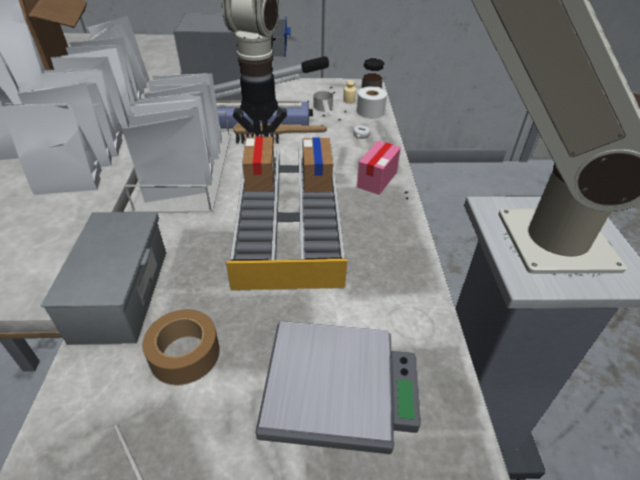

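The picture shows the shut gripper directly behind the red carton, at (258,125), clear of the blue one. Pushing at 80 mm/s.

Call:
arm_command(slide=[[1, 0.1, 0.1], [2, 0.1, 0.2], [3, 0.1, 0.2], [4, 0.1, 0.2], [5, 0.1, 0.2]], spin=[-0.1, -0.2, -0.3, -0.4, -0.4])

```text
clock: 3.6
eef_pos: [0.6363, -0.2126, 0.0716]
tool_rot: [0.699, 0.715, 0.0, 0.0]
ft_force: [-0.8, -0.1, 0.3]
grip_width: -0.0001
grasp_force: 0.0
```

Call:
arm_command(slide=[[1, 0, 0], [2, 0, 0], [3, 0, 0], [4, 0, 0], [5, 0, 0]], spin=[0, 0, 0, 0, 0])

```text
clock: 4.22
eef_pos: [0.6351, -0.1629, 0.0713]
tool_rot: [0.7, 0.715, -0.0, -0.0]
ft_force: [0.4, -0.1, 0.1]
grip_width: 0.0001
grasp_force: 0.0
```

```bash
cat >> h.py <<'E'
def cartons(f=None):
    p=shot('top',f); P=cloud(p); hsv=cv2.cvtColor(p['pixels'],cv2.COLOR_RGB2HSV)
    h,s=hsv[...,0],hsv[...,1]
    for n,c in [('red',(h<6)|(h>174)),('blue',(h>105)&(h<130))]:
        m=c&(s>150)&box(P,(.44,-.3,.09),(.7,.5,.2))
        if m.sum()>30: print(n,m.sum(),rect(P[big(m)]),np.median(P[m][:,2]).round(4))
E
python3 -c "
from h import *
cartons('t2')
need((.6317,.013,.068),91.2)"
```

```text
red 610 (array([635. , -94.8]), array([ 18. , 113.1]), 0.9) 0.1209
blue 466 (array([ 505.6, -158.6]), array([15.3, 92.6]), 1.4) 0.1208
t 4.275 at [ 0.635  -0.1614  0.0713] az 91.3 slide cm [17.45  0.06  0.34] spin 0.1 j [-0.25  0.65  0.21  1.14  0.    1.3 ] F [-0.6  1.4  0.2]
```

View pics/t2.png

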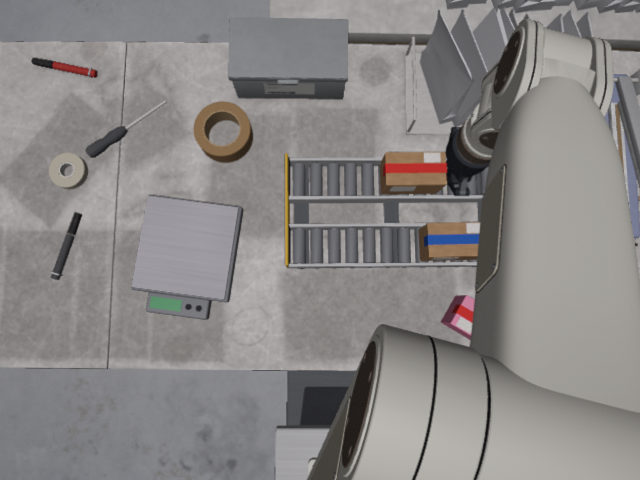

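The red carton has rolled to (415,172), straight and in contact with the fingers. The blue one is partly hidden by the arm and has not moved.

Call:
arm_command(slide=[[1, 0, 0], [2, 0, 0], [3, 0, 0], [4, 0, 0], [5, 0, 0]], spin=[0, 0, 0, 0, 0])

```text
clock: 4.9
eef_pos: [0.634, -0.1128, 0.0713]
tool_rot: [0.699, 0.715, 0.0, 0.0]
ft_force: [0.2, 0.6, -0.0]
grip_width: -0.0002
grasp_force: 0.0
```

Call:
arm_command(slide=[[1, 0, 0], [2, 0, 0], [3, 0, 0], [4, 0, 0], [5, 0, 0]], spin=[0, 0, 0, 0, 0])

```text
clock: 5.52
eef_pos: [0.6329, -0.0629, 0.0713]
tool_rot: [0.7, 0.715, -0.0, -0.0]
ft_force: [0.3, -0.7, 0.1]
grip_width: 0.0
grasp_force: 0.0
```

Call:
arm_command(slide=[[1, 0, 0], [2, 0, 0], [3, 0, 0], [4, 0, 0], [5, 0, 0]], spin=[0, 0, 0, 0, 0])

```text
clock: 6.15
eef_pos: [0.6319, -0.0129, 0.0713]
tool_rot: [0.7, 0.715, 0.0, 0.0]
ft_force: [-0.4, -1.5, -0.8]
grip_width: 0.0
grasp_force: 0.0
```

Call:
arm_command(slide=[[0.5, 0, 0], [1, 0, 0], [1.4, 0, 0], [1.8, 0, 0], [2, 0, 0]], spin=[0, 0, 0, 0, 0])

```text
clock: 6.78
eef_pos: [0.6314, 0.0066, 0.0713]
tool_rot: [0.7, 0.715, -0.0, -0.0]
ft_force: [0.5, -0.3, -0.5]
grip_width: 0.0
grasp_force: 0.0
```

```bash
python3 -c "
from h import *
cartons()
need((.6317,.013,.068),91.2)"
```

```text
red 511 (array([631.8,  78.9]), array([ 17.5, 102.2]), 1.4) 0.1209
t 6.825 at [0.6314 0.0068 0.0713] az 91.2 slide cm [0.62 0.04 0.33] spin 0.0 j [0.01 0.6  0.13 1.1  0.   1.56] F [-0.  -0.3 -0.3]
```

Call:
arm_command(slide=[[0.2, 0, 0], [0.4, 0, 0], [0.6, 0, 0], [0.7, 0, 0], [0.7, 0, 0]], spin=[0, 0, 0, 0, 0])

```text
clock: 7.45
eef_pos: [0.6311, 0.0116, 0.0714]
tool_rot: [0.7, 0.714, -0.001, 0.001]
ft_force: [-0.4, -6.9, 0.4]
grip_width: -0.0
grasp_force: 0.0
```

```bash
python3 -c "
from h import *
cartons()
need((.6317,.013,.068),91.2)"
```

```text
red 505 (array([631.3,  86. ]), array([18.1, 98.8]), 1.2) 0.1209
t 7.5 at [0.6311 0.0116 0.0714] az 91.1 slide cm [0.14 0.06 0.34] spin -0.1 j [ 0.02  0.6   0.13  1.1  -0.    1.57] F [-0.8 -5.1  1.2]
```

The wrist reads -6.9 N along y, so the carton is against the stop. Now back off, rise and open.

Call:
arm_command(slide=[[-1.5, 0, 0], [-3.5, 0, 0], [-4, 0, -4], [-4, 0, -9], [-3, 0, -13]], spin=[0, 0, 0, 0, 0], jaw=0)

```text
clock: 8.12
eef_pos: [0.6324, -0.0185, 0.2034]
tool_rot: [0.7, 0.714, 0.001, 0.001]
ft_force: [1.7, -0.1, -0.4]
grip_width: 0.0003
grasp_force: 0.0
```

Call:
arm_command(slide=[[3, 0, 0], [6.5, 0, 0], [9, 0, 0], [9.5, 0, 0], [9.5, 0, 0]], spin=[0, 0, 0, 0, 0], jaw=8.54)

```text
clock: 8.75
eef_pos: [0.63, 0.0775, 0.2012]
tool_rot: [0.7, 0.714, -0.0, 0.0]
ft_force: [0.3, -1.0, 0.5]
grip_width: 0.0853
grasp_force: 0.0
```

```bash
python3 -c "
from h import *
p=shot('side','s3')
for r in landmark_of(p,'red_carton'): print(r['centre'],r['confidence'],world(p,r['centre'],.045).round(3))
P=cloud(p); m=big(box(P,(.57,-.05,.112),(.69,.2,.13))); print(m.sum(),rect(P[m]))
need((.6315,.079,.072),91.2)"
```

```text
[378.3, 181.2] 0.94 [[ 0.361 -0.154  0.045]]
[253.7, 251.9] 0.83 [[0.628 0.077 0.045]]
1504 (array([628.5,  81. ]), array([ 61.9, 114.5]), 1.1)
t 8.85 at [0.63   0.077  0.2012] az 91.1 slide cm [ 0.2   0.15 12.92] spin -0.1 j [ 0.12  0.53  0.35  1.39 -0.    1.67] F [ 0.1  0.1 -0.2]
```

View pics/s3.png

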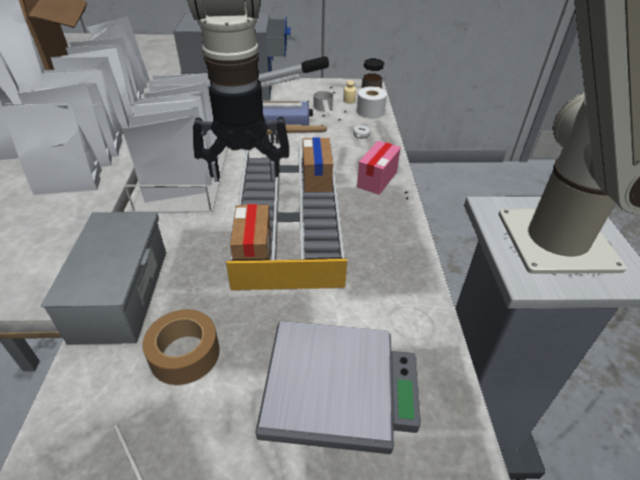

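The red carton rests against the stop at (250,235), blue hasn't moved at (317,163), and the open gripper is centred above red. Descend and grip.

Call:
arm_command(slide=[[0.2, 0.1, 3.5], [0.2, 0.1, 7], [0.2, 0.1, 10], [0.2, 0.1, 12.5], [0.2, 0.1, 12.9]], spin=[0, 0, 0, 0, 0])

```text
clock: 9.48
eef_pos: [0.6293, 0.0789, 0.0701]
tool_rot: [0.7, 0.714, -0.002, -0.001]
ft_force: [-0.4, -0.2, 0.2]
grip_width: 0.0851
grasp_force: 0.0
```

Call:
arm_command(slide=[[0, 0, 0], [0, 0, 0], [0, 0, 0], [0, 0, 0], [0, 0, 0]], spin=[0, 0, 0, 0, 0], jaw=4.5)

```text
clock: 10.1
eef_pos: [0.6316, 0.0799, 0.0738]
tool_rot: [0.7, 0.714, 0.001, 0.001]
ft_force: [-1.6, -2.6, 6.5]
grip_width: 0.0613
grasp_force: 66.2
```

Call:
arm_command(slide=[[0, 0, -0.8], [0, 0, -2], [0, 0, -4], [0, 0, -7], [0, 0, -10]], spin=[0, 0, 0, 0, 0])

```text
clock: 10.72
eef_pos: [0.6307, 0.0812, 0.1733]
tool_rot: [0.699, 0.715, 0.0, -0.001]
ft_force: [1.1, -0.1, -2.5]
grip_width: 0.0615
grasp_force: 66.2
```

```bash
python3 -c "
from h import *
cartons()
need((.499,.3345,.17),91.2)"
```

```text
blue 360 (array([ 506.3, -184.7]), array([15.5, 76.2]), 2.0) 0.1209
t 10.775 at [0.6331 0.0815 0.1786] az 91.3 slide cm [ 25.58 -12.85   0.82] spin 0.1 j [0.13 0.54 0.31 1.33 0.   1.68] F [1.2 0.8 0.3]
```

Call:
arm_command(slide=[[2, -1, 0], [5.5, -2.8, 0], [9.5, -4.8, 0], [13.5, -6.8, 0], [17.5, -8.8, 0.4]], spin=[0, 0, 0, 0, 0])

```text
clock: 11.4
eef_pos: [0.5369, 0.2556, 0.167]
tool_rot: [0.699, 0.715, -0.001, -0.001]
ft_force: [0.7, -0.1, -3.1]
grip_width: 0.0614
grasp_force: 66.6
```

Call:
arm_command(slide=[[3.5, -1.8, 0], [6, -3, 0], [7.5, -3.8, 0], [8, -4, 0], [8, -4, 0]], spin=[0, 0, 0, 0, 0])

```text
clock: 12.02
eef_pos: [0.4974, 0.3324, 0.168]
tool_rot: [0.7, 0.715, -0.0, 0.0]
ft_force: [-0.6, -0.0, -3.6]
grip_width: 0.0615
grasp_force: 66.6
```

```bash
python3 -c "
from h import *
p=shot('side','s4'); P=cloud(p)
m=box(P,(.4,.36,.06),(.6,.45,.3)); print(P[m].min(0),P[m].max(0))
need((.499,.3345,.07),91.2)"
```

```text
[0.46424584 0.36000962 0.13987852] [0.52604614 0.38973652 0.29998959]
t 12.075 at [0.4977 0.332  0.1681] az 91.2 slide cm [0.26 0.14 9.81] spin -0.0 j [ 0.59  0.47  0.17  1.27 -0.    2.14] F [ 0.8 -1.  -3.6]
```

View pics/s4.png

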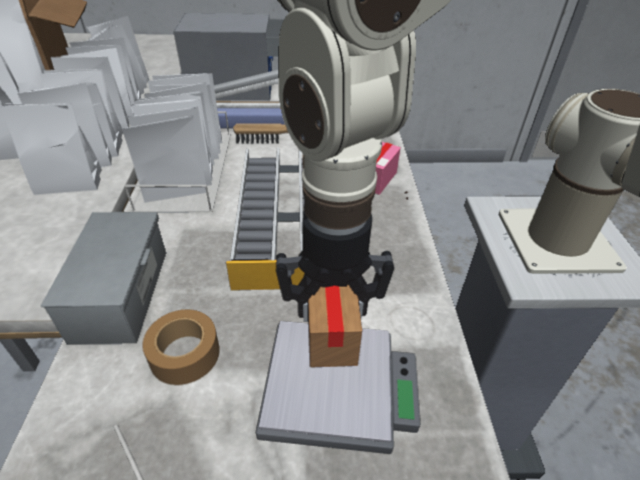

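The carton hangs upright over the plate at (333,330), its underside at z≈0.140, centred. Lowering 10 cm gently.

Call:
arm_command(slide=[[0.1, 0.2, 2], [0.1, 0.2, 4.5], [0.1, 0.2, 6.5], [0.1, 0.2, 8], [0.1, 0.2, 9]], spin=[0, 0, 0, 0, 0])

```text
clock: 12.7
eef_pos: [0.4997, 0.3329, 0.0776]
tool_rot: [0.7, 0.714, -0.0, 0.0]
ft_force: [-0.2, 0.4, -3.8]
grip_width: 0.0615
grasp_force: 66.6
```

Call:
arm_command(slide=[[0, 0, 0.2], [0, 0, 0.4], [0, 0, 0.6], [0, 0, 0.8], [0, 0, 0.8]], spin=[0, 0, 0, 0, 0])

```text
clock: 13.32
eef_pos: [0.4994, 0.3337, 0.0703]
tool_rot: [0.699, 0.715, -0.0, 0.0]
ft_force: [0.2, -0.8, -3.9]
grip_width: 0.0612
grasp_force: 66.6
```

```bash
python3 -c "
from h import *
p=shot('side'); P=cloud(p)
m=box(P,(.4,.36,.043),(.6,.45,.12)); print(P[m].min(0),P[m].max(0))
need((.499,.3345,.068),91.2)"
```

```text
[0.41373081 0.36009031 0.04306547] [0.57043499 0.42658911 0.11930745]
t 13.375 at [0.4994 0.3337 0.0704] az 91.2 slide cm [ 0.08 -0.04  0.24] spin 0.0 j [ 0.59  0.55  0.03  1.05 -0.    2.14] F [-0.5 -1.1 -3. ]
```

Call:
arm_command(slide=[[0, 0, 0.1], [0, 0, 0.2], [0, 0, 0.25], [0, 0, 0.3], [0, 0, 0.3]], spin=[0, 0, 0, 0, 0])

```text
clock: 14.0
eef_pos: [0.4995, 0.3338, 0.0689]
tool_rot: [0.7, 0.715, 0.001, 0.0]
ft_force: [-4.0, -1.4, 6.5]
grip_width: 0.0615
grasp_force: 67.5
```

Contact: the vertical force went from -3.9 to +6.5 N. Release while holding still, then rise.

Call:
arm_command(slide=[[0, 0, -0.1], [0, 0, -0.1], [0, 0, -0.1], [0, 0, -0.1], [0, 0, -0.1]], spin=[0, 0, 0, 0, 0], jaw=8.5)

```text
clock: 14.62
eef_pos: [0.4994, 0.3337, 0.0682]
tool_rot: [0.7, 0.715, -0.0, -0.0]
ft_force: [-0.4, 1.0, 0.1]
grip_width: 0.0853
grasp_force: 0.0
```

Call:
arm_command(slide=[[0, 0, -1], [0, 0, -3], [0, 0, -6], [0, 0, -10], [0, 0, -14]], spin=[0, 0, 0, 0, 0])

```text
clock: 15.25
eef_pos: [0.4994, 0.3336, 0.2103]
tool_rot: [0.7, 0.715, 0.0, 0.0]
ft_force: [0.8, -0.8, -0.1]
grip_width: 0.0851
grasp_force: 0.0
```

Call:
arm_command(slide=[[-1, 0, 0], [-4, 0, 0], [-8, 0, 0], [-10, 0, 0], [-10, 0, 0]], spin=[0, 0, 0, 0, 0])

```text
clock: 15.88
eef_pos: [0.5016, 0.2325, 0.2083]
tool_rot: [0.7, 0.714, -0.0, -0.0]
ft_force: [0.3, 0.1, -0.6]
grip_width: 0.085
grasp_force: 0.0
```

```bash
python3 -c "
from h import *
p=shot('side','s5'); P=cloud(p)
m=big(box(P,(.4,.2,.105),(.6,.45,.13))); print(rect(P[m]),np.median(P[m][:,2]))
m=big(box(P,(.35,.15,.034),(.62,.5,.047))); print(rect(P[m]))
m=big(box(P,(.44,-.3,.105),(.56,0,.135))); print('blue',rect(P[m]))
cartons()
need((.5,.33,.2),91.2)"
```

```text
(array([498.4, 334.6]), array([ 62. , 111.6]), 1.1) 0.11486522933722709
(array([494.9, 335.9]), array([182.3, 181. ]), 82.8)Traceback (most recent call last):
  File "<string>", line 6, in <module>
    m=big(box(P,(.44,-.3,.105),(.56,0,.135))); print('blue',rect(P[m]))
  File "h.py", line 24, in big
    n,l,s,_=cv2.connectedComponentsWithStats(m.astype(np.uint8)); return l==1+np.argmax(s[1:,4])
                                                                              ~~~~~~~~~^^^^^^^^^
    return _wrapfunc(a, 'argmax', axis=axis, out=out, **kwds)
    return bound(*args, **kwds)
ValueError: attempt to get argmax of an empty sequence
```

View pics/s5.png

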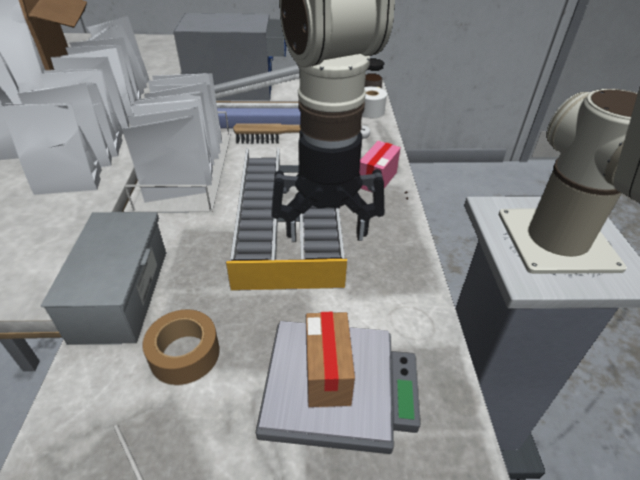

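The red-taped carton stands upright in the middle of the plate, at (330,358), about 4 mm off centre with its top at z 0.115. The gripper is clear of it. The blue one is only hidden behind the gripper here; it stood in its place in s3, and nothing has gone near it since.

```bash
python3 -c "
from h import *
cartons()
print(job_done())"
```

```text
blue 548 (array([ 506.1, -167.9]), array([ 16.1, 111.3]), 1.6) 0.1207
the job is handed in; nothing more can be done
None
```

I handed the job in: the red-taped carton was rolled to the end stop and now stands upright on the scale, about 4 mm from the plate's centre, with the blue carton about 1 mm from its start by measurement; no verdict was returned.

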